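Show a trainee how a beaker is made, by pointing

TASK

Show a trainee the making of a beaker by pointing straight down with the fingertips, about three centimetres above each thing and over its middle: first at the clay ball on the wooden coaster, then at the round clay slab, and last at the beaker that stands on the turntable. Stay over each for about two seconds, and finish still pointing at that beaker. Touch and move nothing, do not point at the clay block, the offcut or any other beaker, and go from one thing to the next with the hand raised well above everything.

Things in the scene. Friction and masses are not known exactly. Their poses are not given: they have to be found in the camera images.
- clay_ball_top (a point): top of the clay ball, a flattened grey-brown lump, 38 x 40 mm and 19 mm high, loose on the coaster; the point is its top centre, 28 mm above the table
- coaster: round wooden coaster under the clay ball, 88 mm across, 9 mm thick, loose; origin at the centre of its underside
- clay_slab_top (a point): top of the round clay slab, a grey-brown disc 90 x 84 mm, 11 mm thick, flat on the table; the point is the centre of its upper face
- turntable: round low black-and-white speckled turntable, 112 mm across, 41 mm high, under the beaker to point at; origin at the centre of its underside. It stands in front of the robot; a larger empty turntable at the far left and one with a tall cylinder at the far right end of the table are no part of the work
- beaker_top (a point): the beaker to point at, an open grey-brown clay cup 74 x 78 mm and 84 mm high, standing on the turntable; the point is the centre of its mouth at the height of the rim, 125 mm above the table
- other_beaker_top (a point): the other beaker, of the same shape and size, but standing on the table: not to be pointed at; the point is the centre of its mouth at the height of the rim, 84 mm above the table
- clay_block_top (a point): top centre of the clay block, 64 x 102 mm and 60 mm high, on the table: not to be pointed at
- offcut_top (a point): top centre of the clay offcut, a rough cube of 21 x 23 x 21 mm on the table: not to be pointed at
- tape: roll of masking tape lying flat, 104 mm across, 25 mm high, a bystander; origin at the centre of its underside
- loop_tool: loop tool with a wooden handle, 175 mm long, 18 mm wide, 11 mm high, a bystander lying on the table; origin at the middle of its underside, long along its own y
Mind the look-alikes: they are no part of the job. Leave any red look-alike of the part that bears clay_slab_top alone.

How it is judged:
By the outcome, as a careful person would: the job done as asked, in the order asked, and still so for the second after the job is handed in, with the robot touching nothing.
It also fails if it takes over 56 s, if anything falls off the work surface, if the arm or the gripper's body presses on something with over 40 N, if the wrist force passes 120 N, or if a joint passes its speed limit or range.

ROBOT

A 6-joint arm with a two-finger parallel gripper is mounted at the origin on a cart in front of the work surface, level with it; the furniture and walls round the work are solid. World frame = base frame: x ahead of the robot, y to its left, z up, the work surface at z = 0. Lengths are in m, angles in degrees, forces in N, time in s.
With the tool pointing down it reaches from about 0.325 to 0.85 m from the base axis. Payload 15.5 kg.
Tool frame: the origin (TCP) lies midway between the tips of the shut fingers; the grasp point (between the pads) lies 19 mm behind it; z points along the fingers, y is the line along which they close (so a half turn about z gives the same grasp; the last joint's range is limited). The gripper opens to 91 mm and grips with 3 to 60 N. Pads are 32 mm wide; open, the fingers measure 118 mm over their backs; the gripper's body (76 mm by 178 mm) begins 60 mm behind the grasp point.
Start: joints at [-79.784, 28.281, 77.091, -0, 74.628, -5.472], TCP at [0.169, -0.602, 0.191] pointing down, gripper open.
Joint ranges: [-166.48, 166.48], [-47.26, 123.95], [12.59, 153.08], [-70.14, 250.14], [6.76, 159.57], [-176.63, 176.63]. Speed limits (degrees/s): [108.29, 108.29, 147.25, 172.46, 172.46, 172.46].

INTERFACE

Orientations are given as a 3x3 rotation matrix whose columns are the frame's x, y, z axes.
In Python, from bench import ctrl gives the robot as it stands. The module is installed in compiled form; this text tells all that it offers. Calls block until the motion is done:
- ctrl.goto(position, orientation): joint-space move of the TCP to a pose.
- ctrl.move_l(position, vel=0.15, ori=None, contact_N=None): straight line of the TCP; ori=None keeps the orientation; vel is the mean speed in m/s. With contact_N (N) it stops when the force on the tool has changed by that much, and returns True; else False.
- ctrl.movej(angles): joint-space move.
- ctrl.command_gripper(opening): opening from 0.0 (shut) to 1.0 (fully open); the grip force is fixed at half the most; returns when the fingers have stopped.
- ctrl.sleep(seconds).
- ctrl.ik(position, orientation): joint angles nearest the present ones, or None.
- ctrl.read_camera(name): name is "scene" or "top" or "wrist"; returns the picture (400x640x3 uint8, blue, green, red); there is no depth.
- ctrl.camera_params(name): a dict with "fx", "fy", "cx", "cy" (pixels), "D" ([k1, k2, p1, p2, k3] as OpenCV has them; the pictures are not rectified), "pose" (4x4, takes a point from camera to world coordinates); the wrist camera has in their place "T_tool_cam" (4x4, takes a point from camera to tool coordinates, whose origin is the TCP and whose axes are the flange's). Camera axes: x right, y up, looking along -z (the intrinsics and any distortion apply to the point x, -y, -z); pixel columns grow to the right and rows downward; lengths in m; the calibration is good to about 2 mm. A picture is of the moment at which its call begins: read the wrist's pose just before it. camera_params takes no time and is no camera call.
A pose or a line that the arm cannot do raises ctrl.MotionError and nothing moves.
- ctrl.sign_off(): hands the job in; it is judged then, once.
Readings, each from a call of its own:
- ctrl.current_t(): time.
- ctrl.current_q(): joint angles.
- ctrl.current_dq(): joint speeds.
- ctrl.current_effort(): joint torques, N m.
- ctrl.current_tool_pos(): TCP position.
- ctrl.current_eef_rot(): TCP orientation.
- ctrl.current_contact_force(): force on the tool from outside, world axes, zero at the start.
- ctrl.current_wrist_torque(): the same for the moment, N m.
- ctrl.current_grip_width(): opening from 0.0 (shut) to 1.0 (fully open).
- ctrl.current_grasp_force(): force on a finger pad.
Only numpy, scipy, OpenCV 4.12 (cv2) and the standard library are available. Lean on these libraries where they do the work, as an engineer would, in place of code of your own. Each camera call takes 0.05 s, during which the arm holds its last target. There are 200 camera calls.

## Working session

There is one attempt and no reset: what is moved stays moved. The work goes in short steps, each a Python script; the robot and the scene stay as the last script left them, time stands still between calls to the robot, and variables do not carry over. Pictures are saved under pics/ and viewed, at most 10 in all, crops included, and the job is handed in when it is done.

```bash
mkdir -p pics; python3 - <<'E'
from bench import ctrl
import cv2
for n in ("scene","top"):
    cv2.imwrite(f"pics/{n}0.png",ctrl.read_camera(n)); p=ctrl.camera_params(n); print(n,p)
print(ctrl.current_t())
E
```

```text
scene {'fx': 434.01391323261555, 'fy': 434.01391323261555, 'cx': 326.92014002942994, 'cy': 201.58623398136194, 'D': array([-0.00223487,  0.        ,  0.        ,  0.        ,  0.        ]), 'pose': array([[-0.66482033,  0.56230129, -0.49176334, -0.02571491],
       [-0.74699944, -0.49832113,  0.44007714,  0.56694609],
       [ 0.00239988,  0.65991917,  0.75133277,  1.03873774],
       [ 0.        ,  0.        ,  0.        ,  1.        ]])}
top {'fx': 427.41739594891334, 'fy': 427.41739594891334, 'cx': 324.66165169530905, 'cy': 200.65369800641108, 'D': array([-0.09039595,  0.        ,  0.        ,  0.        ,  0.        ]), 'pose': array([[ 0.02789135,  0.99531457, -0.09257953,  0.50426084],
       [-0.99909672,  0.03072757,  0.02935251,  0.03388219],
       [ 0.03205972,  0.09167723,  0.99527256,  1.08891727],
       [ 0.        ,  0.        ,  0.        ,  1.        ]])}
0.1
```

View pics/scene0.png

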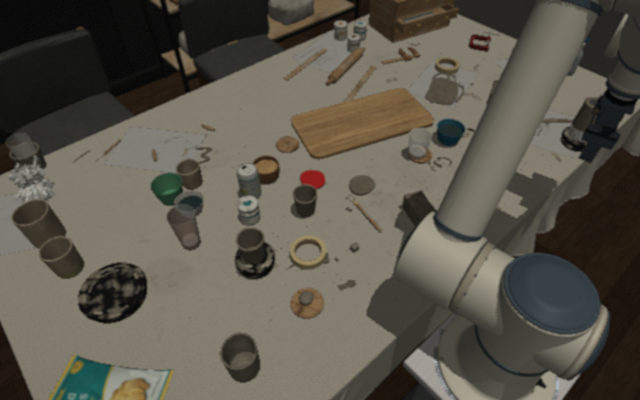

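View pics/top0.png

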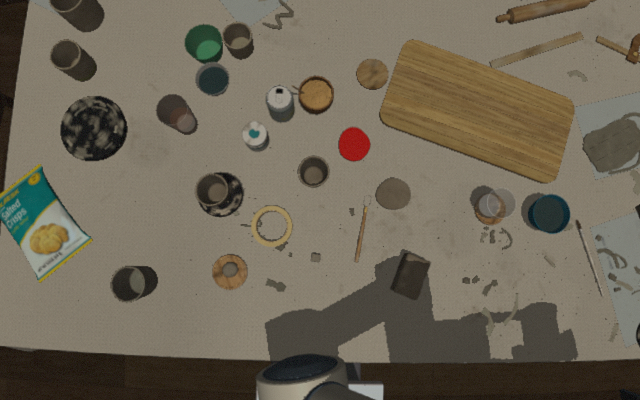

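Top view: clay ball on the coaster at (230,271), slab at (393,193), beaker on the speckled turntable at (212,190). Possible mix-ups are the red disc (354,144), the empty coaster (372,74), beakers (313,171), (134,283) and (238,40), the grey sheet (615,145), the block (410,275), the offcut (316,257), and the empty turntable (94,128). By the description I choose the first three. Next is a close crop with outlines.

```bash
cat > h.py <<'E'
import numpy as np, cv2
from bench import ctrl
def ray(n,uv):
    p=ctrl.camera_params(n); K=np.array([[p['fx'],0,p['cx']],[0,p['fy'],p['cy']],[0,0,1]])
    x,y=cv2.undistortPoints(np.array([[uv]],float),K,p['D'])[0,0]
    P=p['pose']; return P[:3,3],P[:3,:3]@np.array([x,-y,-1])
def plane(n,uv,z):
    o,d=ray(n,uv); return o+d*(z-o[2])/d[2]
def proj(n,X):
    p=ctrl.camera_params(n); K=np.array([[p['fx'],0,p['cx']],[0,p['fy'],p['cy']],[0,0,1]])
    c=np.linalg.inv(p['pose'])@np.append(X,1); 
    return cv2.projectPoints(np.array([[c[0],-c[1],-c[2]]]),np.zeros(3),np.zeros(3),K,p['D'])[0].ravel()
E
python3 - <<'E'
from h import *
top=cv2.imread('pics/top0.png'); sc=cv2.imread('pics/scene0.png')
def crop(im,u,v,w,h,s): return cv2.resize(im[v:v+h,u:u+w],None,fx=s,fy=s,interpolation=cv2.INTER_CUBIC)
a=crop(top,180,160,100,140,4); b=crop(sc,220,220,120,100,4)
c=crop(top,365,165,60,60,4)
o=np.zeros((600,800,3),np.uint8); o[:560,:400]=a
o[:300,400:800]=b[:300,:400]; o[300:540,400:640]=c; 
cv2.imwrite('pics/crop1.png',o)
for n,uv,z in [('top',(230.5,269),.028),('top',(230,271),.009),('scene',(306,298),.028),('top',(393,193),.011),('scene',(362,184.5),.011),('top',(212,190),.125),('top',(221,195),.041),('scene',(250,240),.125)]: print(n,uv,plane(n,uv,z).round(4))
E
```

```text
top (230.5, 269) [0.4272 0.2293 0.028 ]
top (230, 271) [0.4208 0.2338 0.009 ]
scene (306, 298) [0.4232 0.2368 0.028 ]
top (393, 193) [ 0.6296 -0.1721  0.011 ]
scene (362, 184.5) [ 0.6265 -0.1701  0.011 ]
top (212, 190) [0.6103 0.2615 0.125 ]
top (221, 195) [0.6078 0.2584 0.041 ]
scene (250, 240) [0.6057 0.2697 0.125 ]
```

View pics/crop1.png

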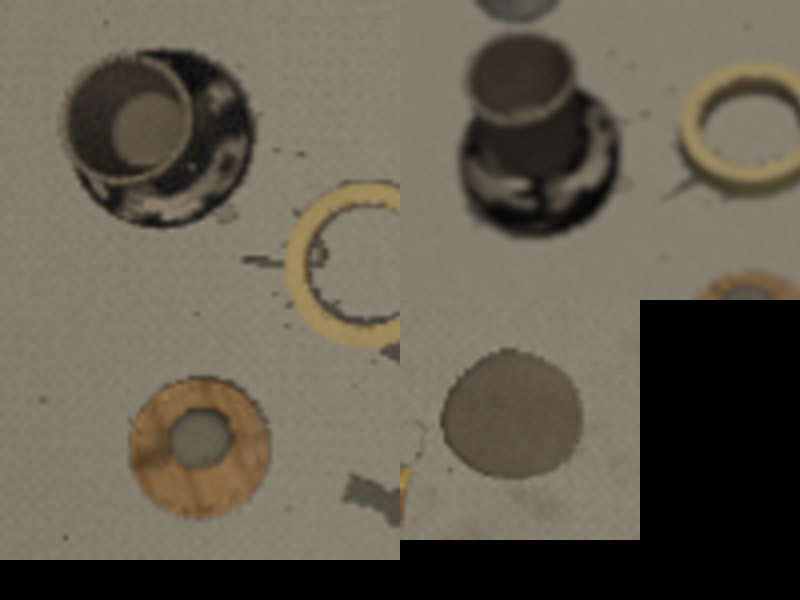

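The crop confirms all three choices. The two views agree to about 5 mm, and each point fits its stated height and the reach. Next I lift, shut the gripper and check from above the ball.

```bash
python3 - <<'E'
from h import *
M={'ball':[('top',(230.3,269.5),.021),('scene',(306,298),.021)],'slab':[('top',(393,193.5),.011),('scene',(362,184.5),.011)],'beaker':[('top',(212.1,189.6),.125),('scene',(250.9,239.5),.125)]}
T={}
for k,l in M.items():
    p=[plane(*a) for a in l]; T[k]=np.mean(p,0); print(k,np.round(p,4).tolist(),T[k].round(4))
np.savez('T.npz',**T)
p=ctrl.current_tool_pos(); R=ctrl.current_eef_rot(); print(np.round(R,3))
ctrl.move_l([p[0],p[1],.30],vel=.15); ctrl.command_gripper(0.)
ctrl.goto([*T['ball'][:2],.30],R)
print(ctrl.current_t(),ctrl.current_tool_pos(),ctrl.current_q())
Tt=np.eye(4);Tt[:3,:3]=ctrl.current_eef_rot();Tt[:3,3]=ctrl.current_tool_pos()
im=ctrl.read_camera('wrist'); P=ctrl.camera_params('wrist'); P['pose']=Tt@P['T_tool_cam']
import pickle; pickle.dump(P,open('w1.pkl','wb'))
ctrl.camera_params=lambda n:P
cv2.imwrite('pics/w1raw.png',im)
for n,z in (('ball',.028),('beaker',.125)):
    uv=proj('w',[*T[n][:2],z]); print(n,uv); 
    if max(abs(uv))<2000: cv2.drawMarker(im,tuple(int(round(x)) for x in uv),(0,0,255),0,12)
cv2.imwrite('pics/w1.png',im)
E
```

```text
ball [[0.4255, 0.231, 0.021], [0.4263, 0.2345, 0.021]] [0.4259 0.2327 0.021 ]
slab [[0.6283, -0.1721, 0.011], [0.6265, -0.1701, 0.011]] [ 0.6274 -0.1711  0.011 ]
beaker [[0.6112, 0.2613, 0.125], [0.6054, 0.267, 0.125]] [0.6083 0.2642 0.125 ]
[[ 0.963  0.27  -0.   ]
 [ 0.27  -0.963  0.001]
 [ 0.    -0.001 -1.   ]]
5.4 [0.42623031 0.23234082 0.2999825 ] [2.14960007e+01 1.11883222e+01 8.62721648e+01 6.06216798e-02
 8.25267002e+01 9.58423173e+01]
ball [317.44509785 164.45250323]
beaker [333.36594664  22.62827451]
```

View pics/w1.png

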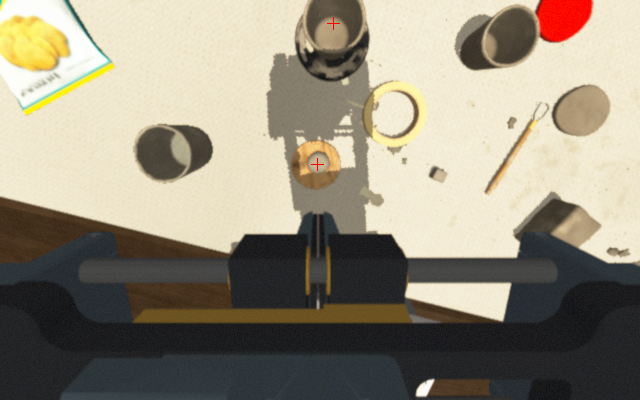

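The wrist view shows the ball at (318,162), under the predicted marker to about 3 mm. The beaker mouth also agrees. Now I point at the ball and the slab, then check over the beaker.

```bash
python3 - <<'E'
from h import *
T=np.load('T.npz'); R=np.array(ctrl.current_eef_rot()); ims=[]
def look(n,z):
    Tt=np.eye(4);Tt[:3,:3]=ctrl.current_eef_rot();Tt[:3,3]=ctrl.current_tool_pos()
    im=ctrl.read_camera('wrist'); P=ctrl.camera_params('wrist'); P['pose']=Tt@P['T_tool_cam']
    f=ctrl.camera_params; ctrl.camera_params=lambda n:P
    uv=proj('w',[*T[n][:2],z]); ctrl.camera_params=f
    print(n,uv); cv2.drawMarker(im,tuple(int(round(x)) for x in uv),(0,0,255),0,8,1); ims.append(im[:300,120:520])
def point(n,z):
    x,y=T[n][:2]
    ctrl.move_l([x,y,z],vel=.1); ctrl.sleep(2.2); print(n,ctrl.current_tool_pos(),ctrl.current_t())
    ctrl.move_l([x,y,.30],vel=.15)
point('ball',.058)
ctrl.goto([*T['slab'][:2],.30],R); look('slab',.011)
point('slab',.041)
ctrl.goto([*T['beaker'][:2],.30],R); look('beaker',.125)
cv2.imwrite('pics/w2.png',np.hstack(ims)); print(ctrl.current_t(),ctrl.current_tool_pos())
E
```

```text
ball [0.42589411 0.23274165 0.05799538] 10.2167
slab [318.44097217 162.99156235]
slab [ 0.62738743 -0.17114221  0.04099255] 18.6333
beaker [316.75148175 176.05129603]
22.1583 [0.60883174 0.26294021 0.30000589]
```

View pics/w2.png

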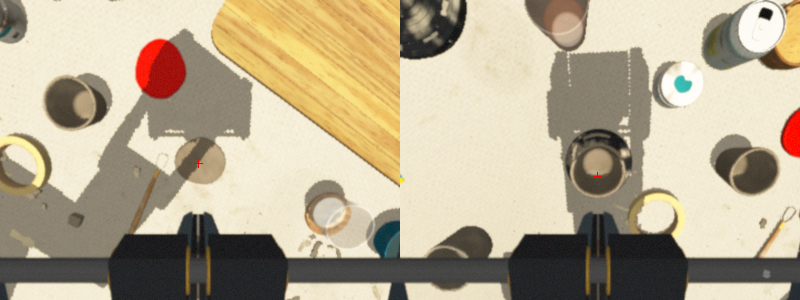

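At the slab the marker is within about 3 mm of the middle. At the beaker the mouth looks about 6 px above the marker, so I check that closely before descending.

```bash
python3 - <<'E'
from h import *
Tt=np.eye(4);Tt[:3,:3]=ctrl.current_eef_rot();Tt[:3,3]=ctrl.current_tool_pos()
im=ctrl.read_camera('wrist'); P=ctrl.camera_params('wrist'); P['pose']=Tt@P['T_tool_cam']
import pickle; pickle.dump(P,open('w3.pkl','wb')); print(Tt.round(4))
cv2.imwrite('pics/w3.png',cv2.resize(im[125:215,260:380],None,fx=6,fy=6,interpolation=cv2.INTER_CUBIC))
E
```

```text
[[ 9.634e-01  2.682e-01 -1.000e-04  6.088e-01]
 [ 2.682e-01 -9.634e-01  9.000e-04  2.629e-01]
 [ 1.000e-04 -9.000e-04 -1.000e+00  3.000e-01]
 [ 0.000e+00  0.000e+00  0.000e+00  1.000e+00]]
```

View pics/w3.png

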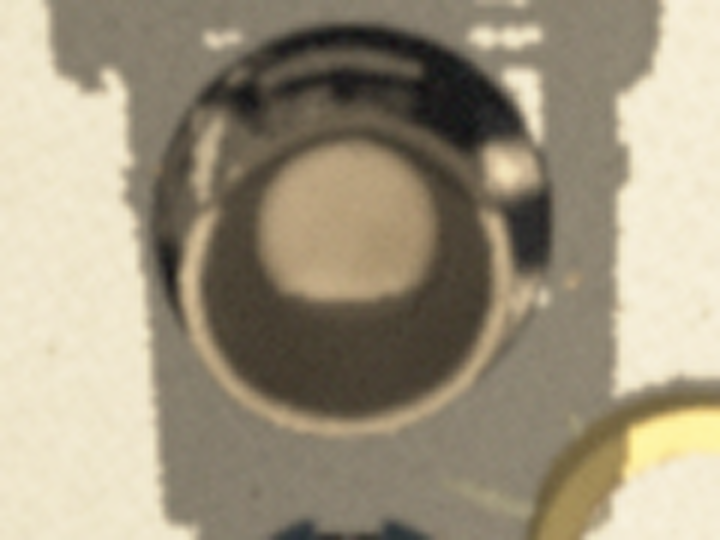

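The rim spans crop x 180–515 and y 115–437, so the mouth centre is at wrist pixel (317.8,171.2). I cast that onto z = 0.125, combine it with the top view, then point.

```bash
python3 - <<'E'
from h import *
import pickle
P=pickle.load(open('w3.pkl','rb')); f=ctrl.camera_params
t=plane('top',(212.1,189.6),.125); s=plane('scene',(250.9,239.5),.125)
ctrl.camera_params=lambda n:P; w=plane('w',(317.8,171.2),.125); ctrl.camera_params=f
b=np.mean([t,s,w,w],0); print(t,s,w,b)
assert np.linalg.norm(b[:2]-[.61,.264])<.012
ctrl.move_l([b[0],b[1],.30]); ctrl.move_l([b[0],b[1],.155],vel=.08); ctrl.sleep(2.5)
print(ctrl.current_t(),ctrl.current_tool_pos(),ctrl.current_contact_force())
ctrl.sign_off()
E
```

```text
[0.6111977  0.26130288 0.125     ] [0.60544795 0.2670096  0.125     ] [0.61522431 0.26446884 0.125     ] [0.61177357 0.26431254 0.125     ]
26.925 [0.61175265 0.26429702 0.15498562] [0.2928434  0.67480323 0.62995372]
the job is handed in; nothing more can be done
```

The job is handed in at 26.9 s: the arm pointed straight down at the clay ball, the slab and then the beaker on the turntable, over 2 s at each and about 3 cm above, touched nothing that I could detect, and is still over that beaker.

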